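# Tare the balance with the sample dish on its pan

## Task

Tare the balance with the dish already on its pan. First shut the draught shield by pushing the lug of its clear sliding roof to the right until the roof is fully home; then reach down into the right-hand key well with the shut fingertips, press the sunken tare key right down, keep it down for a full second and let it come up again. Leave the left-hand key, the pan and the dish untouched, and do not shift or pick up anything that stands about.

Things in the scene. Friction and masses are not known exactly. Their poses are not given: they have to be found in the camera images.
- balance: White compact lab balance, 185 (x) x 210 (y) mm, fixed, turned up to 0.2 rad. Origin: under its middle, on the desk; x to its back, y to its left, z up. Front, x -90 to -14 mm: dark key deck 50 mm above the desk, display in the middle (7 mm proud), a key well on either side. Behind: clear-walled weighing chamber at the right, white block at the left, both 90 mm high; roof rails to 97.5 mm.
- roof (a joint): Opening of the clear sliding roof of the draught shield, a plate 95 (x) x 120 (y) mm: 0 = fully shut over the chamber, 0.086 m = fully open, slid to the balance's left (+y) over the white block. Friction about 2 N; it stays where it is left and meets a firm stop at 0.
- roof_lug (a point): Middle of the upper edge of the dark upright lug near the sliding roof's right edge: 8 mm thick (y), 42 mm long (x). The roof plate's upper face is 23.5 mm below this point (a 2 mm foot spreads 4 mm to either side of the lug). Lies 117.5 mm above the desk, at x 42.5, y -84.5 mm of the balance when the roof is shut. Push its left face to the balance's right (-y).
- tare_key (a joint): How far the tare key (right-hand well) is pressed: 0 = up, 0.004 m = right down. Springs back. It starts to move at 1.5 N and is right down at 5 N.
- tare_key_top (a point): Middle of the top of the tare key, at x -56, y -66 mm of the balance: a grey cap 30 (x) x 44 (y) mm on the floor of the right-hand well, which is 36 (x) x 50 (y) mm with upright walls. Key top 18 mm below the deck, 32 mm above the desk when up; moves with the key, straight down.
- mode_key (a joint): The same for the mode key in the left-hand well, which must not be pressed.
- mode_key_top (a point): Middle of the top of the mode key, an identical cap in an identical well at x -56, y +66 mm of the balance.
- pan: The round steel weighing pan, 80 mm across, fixed in the chamber, its axis at x 42.5, y -43 mm of the balance; origin on its axis, 9.5 mm under its upper face, which is 62 mm above the desk.
- dish: Small round clear dish with lid, 60 mm across, 14 mm high, loose on the pan; origin at the middle of its underside.
- cup: Sample cup with a red screw lid, 49 mm across, 60 mm high, loose on the desk at the left of the balance; origin at the middle of its underside.
- pot: Amber pot with a white lid, 40 mm across, 75 mm high, loose on the desk at the left of the balance; origin at the middle of its underside.
- pen: Pale ball pen, 145 mm long, 11 mm thick, lying on the black mouse pad at the right of the balance; origin at its middle, underside.
- mouse: Black computer mouse, 108 x 60 x 36 mm, on the mouse pad; origin at the middle of its underside.
Mind the look-alikes: they are no part of the job. What is shaped like the dish but brown is not meant.

How it is judged:
By the outcome, as a careful person would: the job done as asked, in the order asked, and still so for the second after the job is handed in, with the robot touching nothing.
It also fails if it takes over 40 s, if anything falls off the work surface, if the arm or the gripper's body presses on something with over 40 N, if the wrist force passes 120 N, or if a joint passes its speed limit or range.

## Robot

A 6-joint arm with a two-finger parallel gripper is mounted at the origin on a cart in front of the work surface, level with it; the furniture and walls round the work are solid. World frame = base frame: x ahead of the robot, y to its left, z up, the work surface at z = 0. Lengths are in m, angles in rad, forces in N, time in s.
With the tool pointing down it reaches from about 0.425 to 0.95 m from the base axis. Payload 14.7 kg.
Tool frame: the origin (TCP) lies at the very end of the fingers, on their centre line; the grasp point (between the pads) lies 19 mm behind it; z points along the fingers, y is the direction in which the jaws open and shut (so a half turn about z gives the same grasp; the last joint's range is limited). The gripper opens to 85 mm and grips with 20 to 120 N. Pads are 22 mm wide; open, the fingers measure 114 mm over their backs; the gripper's body (76 mm by 85 mm) begins 54 mm behind the grasp point. The pads swing forward as they close: fully open they stand 13 mm farther back than shut.
Start: joints at [-1.298, 0.48, 1.596, -0, 1.065, -0.047], TCP at [0.204, -0.617, 0.231] pointing down, gripper open.
Joint ranges: [-2.75, 2.75], [-0.82, 2.05], [0.23, 2.67], [-1.56, 4.7], [0.09, 2.69], [-2.92, 2.92]. Speed limits (rad/s): [1.89, 1.89, 2.39, 3.01, 3.01, 3.01].

## Interface

Orientations are given as a rotation vector (axis times angle).
In Python, from station import ctrl gives the robot as it stands.
- The arm moves only by the tool apply_moves, never from a script. Its argument "moves" is one flat list of numbers, 7 for each row, row after row: the shift along the tool's x, y, z in units of 50 mm (1.0 is 50 mm), then the turn, a rotation vector about the tool's x, y, z in units of 5 degrees (1.0 is 5 degrees), then the closure, from 0 (fully open) to 1 (shut). A call has 1 to 12 rows; each row is the pose to reach, as a shift and turn from the pose commanded when the call began, along the tool's axes at that moment; what a row does not reach only later rows make up. A row lasts 1/8 s, in which the tool goes at most 62.5 mm and 10.7 degrees, less where a joint would pass 70% of its speed; a pose out of reach is approached as far as the arm can. A call with a gripper value outside its range is refused whole. The fingers move at their own pace and stop on an object; "squeeze" is the grip in N (left out, the last holds). Time passes only in rows, so rows that repeat a pose let the fingers close. It gives the time, the measured TCP pose, the force and the opening at its end, in the units of the state.
- ctrl.read_state(): the state, without advancing time (a new reading comes with each control period).
- ctrl.grab_frame(name): name is "scene" or "top" or "wrist"; returns a dict with "frame" (420x560x3 uint8, blue, green, red), "fx", "fy", "cx", "cy" (pixels), "rvec" (rotation vector, rad) and "tvec" (3), from world to camera coordinates, as OpenCV has them. Camera axes: x right, y down, z forward; pixel columns grow to the right and rows downward; lengths in m; the calibration is good to about 2 mm. The wrist camera is an equidistant fisheye: a pixel r from the principal point sees the ray r / f radians off the axis. A picture is of the moment at which its call begins. There is no depth.
- ctrl.close_job(): hands the job in, once; it reports no verdict.
Trained networks look in a picture, given as the dict that the camera call returned (one of the last four; its "shot" number tells which), for a name from the list of things; names that differ only in an ending like _2 or _b are one class to them, and where a whole thing is asked for, a point or a joint stands for the part that bears it (a point fixed in the world has none). Each returns a list of dicts, best first, with "conf" (0 to 1); they miss things now and then, are a little off and sometimes report something else, mostly with a low value. They report only what shows in the picture. A call takes as long as a camera call. They do not tell look-alikes from the thing itself.
- ctrl.recognise(thing, picture): "xyz" ([x, y, z] in m, in world coordinates, good to about 4 mm: the middle of the surface that is visible of it).
- ctrl.landmark_of(thing, picture): "xyz" ([x, y, z] in m, in world coordinates, good to about 4 mm: a listed point, or the origin of a listed thing).
The state is a dict: "clock": time; "qpos": joint angles; "qd": joint speeds; "tau": joint torques, N m; "eef_pos": TCP position; "tool_rot": TCP orientation; "force": force on the tool from outside, world axes, zero at the start; "torque": the same for the moment, N m; "gripper_width": opening from 0.0 (shut) to 1.0 (fully open).
Only numpy, scipy, OpenCV 4.12 (cv2) and the standard library are available. Lean on these libraries where they do the work, as an engineer would, in place of code of your own. Each camera call takes 0.05 s, during which the arm holds its last target. There are 200 camera calls.

## Working session

There is one attempt and no reset: what is moved stays moved. The work goes in short steps, Python scripts to look and compute and a tool call to move; the robot and the scene stay as the last step left them, time stands still between calls to the robot, and variables do not carry over. Pictures are saved under pics/ and viewed, about 8 in all and at most 12, crops included, and the job is handed in when it is done.

Besides the shell and the picture viewer there is one more tool, called after "Emit:" by a JSON object that holds its "op" and its "data". apply_moves: Moves the arm, as the interface text tells. Its arguments: {"type":"object","properties":{"moves":{"type":"array","items":{"type":"number"}},"squeeze":{"type":"number"}},"required":["moves"]}

```bash
mkdir -p pics; ls; cat > h.py <<'E'
import numpy as np, cv2
from scipy.spatial.transform import Rotation as R
from station import ctrl
def px(f,P):
    p=R.from_rotvec(np.ravel(f["rvec"])).apply(np.atleast_2d(P))+np.ravel(f["tvec"])
    return np.c_[f["fx"]*p[:,0]/p[:,2]+f["cx"],f["fy"]*p[:,1]/p[:,2]+f["cy"]]
E
python3 - <<'E'
from h import *
s=ctrl.read_state(); print(s["clock"],s["eef_pos"],s["tool_rot"],s["force"])
ims=[]
for n in("scene","top"):
    f=ctrl.grab_frame(n); cv2.imwrite(f"pics/{n}0.png",f["frame"])
    for t in("roof_lug","tare_key_top","mode_key_top","pan","balance","dish","cup","pot"):
        print(n,t,[(np.round(d["xyz"],4).tolist(),round(d["conf"],2)) for d in ctrl.landmark_of(t,f)[:2]])
E
```

```text
pics
0.0 [ 0.20426283 -0.61666674  0.23068782] [-3.10038225e+00 -5.00123993e-01  2.15668323e-04] [-0.09363275 -0.51000498  0.19119564]
scene roof_lug [([0.532, 0.2137, 0.1186], 0.58)]
scene tare_key_top [([0.4345, 0.1711, 0.0338], 0.57)]
scene mode_key_top [([0.4287, 0.3055, 0.0317], 0.51)]
scene pan []
scene balance [([0.4864, 0.239, -0.002], 0.74)]
scene dish [([0.4346, 0.172, 0.0328], 0.58), ([0.532, 0.2008, 0.0586], 0.43)]
scene cup [([0.4257, 0.3887, -0.0004], 0.93)]
scene pot [([0.5329, 0.39, 0.0021], 0.86)]
top roof_lug [([0.5322, 0.2152, 0.1177], 0.73)]
top tare_key_top [([0.4317, 0.1755, 0.0307], 0.76)]
top mode_key_top [([0.4302, 0.3073, 0.0325], 0.57), ([0.5329, 0.2164, 0.1174], 0.4)]
top pan [([0.5319, 0.2009, 0.0485], 0.71)]
top balance [([0.4866, 0.2406, 0.0005], 0.76)]
top dish [([0.5332, 0.1998, 0.0597], 0.83), ([0.4606, 0.4812, -0.0007], 0.66)]
top cup [([0.4258, 0.3863, -0.0022], 0.69)]
top pot [([0.5383, 0.3907, 0.0027], 0.88)]
```

View pics/scene0.png

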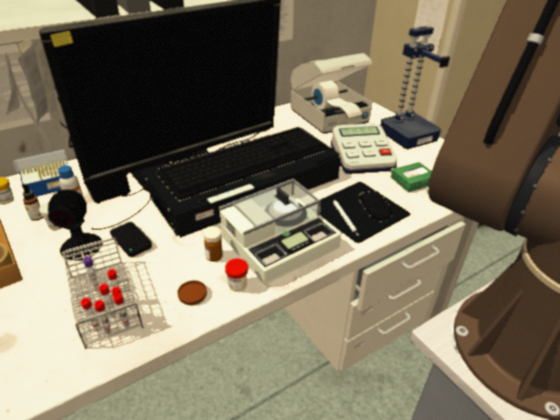

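View pics/top0.png

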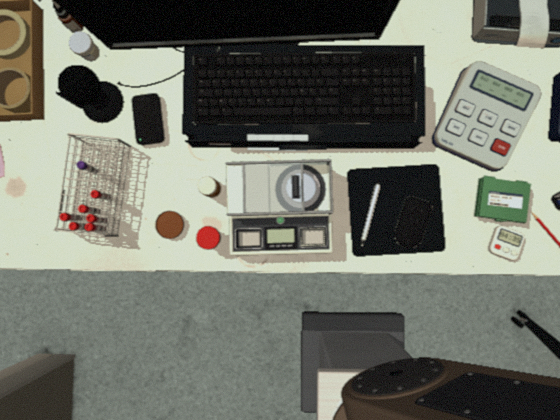

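The top view shows the balance at about (280,207) px, yaw about 0.03 rad. The lug is at (295,187) with the roof part open, the tare key is at (313,237), and a brown look-alike disc sits at (170,224). The detections match the given geometry. Next I compute the approach.

```bash
cat >> h.py <<'E'
def units(P,yaw,base=None):
    """row numbers from the current pose to TCP P, tool down, tool x at yaw"""
    s=ctrl.read_state(); R0=R.from_rotvec(s["tool_rot"])
    Rt=R.from_rotvec([0,0,yaw])*R.from_rotvec([np.pi,0,0])
    return np.round(R0.inv().apply(np.array(P)-s["eef_pos"])/.05,2).tolist(), np.round(np.degrees((R0.inv()*Rt).as_rotvec())/5,2).tolist()
E
python3 - <<'E'
from h import *
for P in((.5,-.25,.25),(.53,.25,.2)): print(units(P,.027))
E
```

```text
([7.92, -5.11, -0.37], [-0.0, -0.0, 3.35])
([11.63, -14.41, 0.63], [-0.0, -0.0, 3.35])
```

Emit:
{"op": "apply_moves", "data": {"moves": [7.92,-5.11,-0.37,0,0,3.35,1,7.92,-5.11,-0.37,0,0,3.35,1,7.92,-5.11,-0.37,0,0,3.35,1,7.92,-5.11,-0.37,0,0,3.35,1,7.92,-5.11,-0.37,0,0,3.35,1,7.92,-5.11,-0.37,0,0,3.35,1,7.92,-5.11,-0.37,0,0,3.35,1,7.92,-5.11,-0.37,0,0,3.35,1,11.63,-14.41,0.4,0,0,3.35,1,11.63,-14.41,0.4,0,0,3.35,1,11.63,-14.41,0.4,0,0,3.35,1,11.63,-14.41,0.4,0,0,3.35,1], "squeeze": 40}}

```text
clock: 2.4
eef_pos: [0.5149, 0.0008, 0.2308]
tool_rot: [3.141, 0.043, 0.001]
force: [0.2, -0.3, -0.2]
gripper_width: -0.0
```

```bash
python3 - <<'E'
from h import *
s=ctrl.read_state();print(s["clock"],s["eef_pos"],s["qpos"])
print(units((.53,.25,.2),.027))
E
```

```text
2.4 [0.51487158 0.00076268 0.23076837] [-5.74132336e-02  2.92293165e-01  1.90364560e+00  1.86800748e-05
  9.44900210e-01  1.48607495e+00]
([0.44, -4.97, 0.62], [0.0, -0.01, 0.0])
```

Emit:
{"op": "apply_moves", "data": {"moves": [0.4,-4.7,0.62,0,0,0,1,0.4,-4.7,0.62,0,0,0,1,0.4,-4.7,0.62,0,0,0,1,0.4,-4.7,0.62,0,0,0,1,0.4,-4.7,0.62,0,0,0,1,0.4,-4.7,0.62,0,0,0,1]}}

```text
clock: 3.15
eef_pos: [0.5281, 0.2341, 0.1995]
tool_rot: [3.141, 0.044, -0.001]
force: [-0.5, -0.0, -0.1]
gripper_width: -0.002
```

```bash
python3 - <<'E'
from h import *
s=ctrl.read_state();print(s["clock"],s["eef_pos"],s["tool_rot"],s["force"])
f=ctrl.grab_frame("wrist"); cv2.imwrite("pics/w1.png",f["frame"]); print(f["rvec"],f["tvec"])
g=ctrl.grab_frame("top")
for n,h in(("w",f),("top",g)):
  for t in("roof_lug","tare_key_top","mode_key_top","pan","balance"):
    print(n,t,[(np.round(d["xyz"],4).tolist(),round(d["conf"],2)) for d in ctrl.landmark_of(t,h)[:2]])
E
```

```text
3.15 [0.52813875 0.23408818 0.19954235] [ 3.14094449e+00  4.43816486e-02 -5.77491286e-04] [-0.47929152 -0.00996135 -0.10550191]
[-2.07282486  2.01645933  0.3271304 ] [0.21867243 0.47575381 0.52019718]
w roof_lug []
w tare_key_top [([0.4345, 0.1774, 0.0319], 0.62)]
w mode_key_top [([0.4278, 0.3071, 0.0331], 0.81)]
w pan []
w balance [([0.4886, 0.2412, 0.0013], 0.8), ([0.5326, 0.2088, 0.1139], 0.64)]
top roof_lug [([0.5296, 0.2107, 0.1157], 0.87)]
top tare_key_top [([0.4307, 0.1751, 0.033], 0.7)]
top mode_key_top [([0.431, 0.309, 0.0316], 0.59)]
top pan [([0.534, 0.2036, 0.0521], 0.61), ([0.4883, 0.2401, -0.0], 0.53)]
top balance [([0.4848, 0.2423, 0.0015], 0.91)]
```

View pics/w1.png

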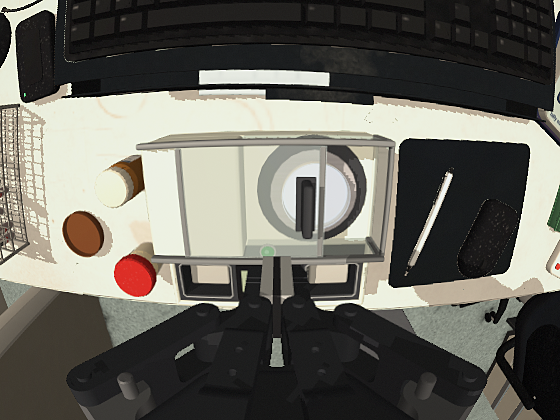

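The wrist view shows the lug at about (307,208) px over the open roof, with clear space to its left. The shut fingers hang behind it. Next I lower them left of the lug.

Emit:
{"op": "apply_moves", "data": {"moves": [0.05,-0.6,0.3,0,0,0,1,0.05,-0.6,1.2,0,0,0,1,0.05,-0.6,1.6,0,0,0,1,0.05,-0.6,1.9,0,0,0,1,0.05,-0.6,1.9,0,0,0,1]}}

```text
clock: 4.38
eef_pos: [0.5297, 0.2641, 0.1039]
tool_rot: [3.141, 0.043, -0.002]
force: [0.1, -0.8, -0.7]
gripper_width: 0.005
```

```bash
python3 - <<'E'
from h import *
s=ctrl.read_state();print(s["clock"],s["eef_pos"],s["tool_rot"],s["force"])
print(units((.531,.215,.104),.024),units((.531,.177,.104),.024))
f=ctrl.grab_frame("wrist"); cv2.imwrite("pics/w2.png",f["frame"])
E
```

```text
4.375 [0.52969377 0.26413935 0.10393285] [ 3.14075257e+00  4.30489081e-02 -2.00833629e-03] [ 0.09061578 -0.76232069 -0.72739848]
([-0.0, 0.98, -0.0], [0.01, 0.01, 0.04]) ([-0.02, 1.74, -0.0], [0.01, 0.01, 0.04])
```

View pics/w2.png

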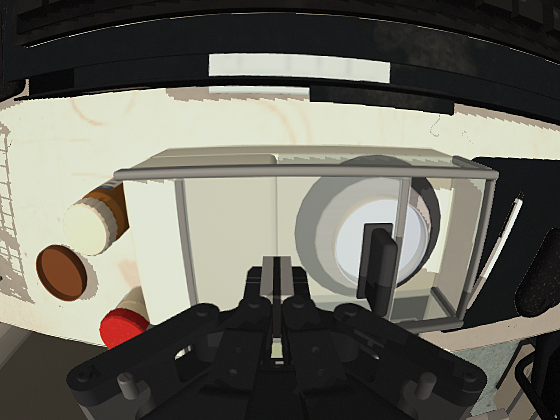

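The fingers, at about (270,265) px, stand left of the lug at (378,255) px and overlap its length. I push gently.

Emit:
{"op": "apply_moves", "data": {"moves": [0,0.3,0,0,0,0,1,0,0.5,0,0,0,0,1,0,0.65,0,0,0,0,1,0,0.8,0,0,0,0,1,0,0.95,0,0,0,0,1,0,1.1,0,0,0,0,1,0,1.25,0,0,0,0,1,0,1.4,0,0,0,0,1,0,1.5,0,0,0,0,1,0,1.6,0,0,0,0,1]}}

```text
clock: 5.68
eef_pos: [0.5323, 0.1841, 0.1046]
tool_rot: [-3.141, -0.043, -0.0]
force: [1.6, 1.4, 0.1]
gripper_width: 0.004
```

Emit:
{"op": "apply_moves", "data": {"moves": [0,0.06,0,0,0,0,1,0,0.12,0,0,0,0,1,0,0.18,0,0,0,0,1,0,0.18,0,0,0,0,1]}}

```text
clock: 6.18
eef_pos: [0.5325, 0.1763, 0.1047]
tool_rot: [-3.14, -0.042, -0.0]
force: [0.8, 12.7, -1.0]
gripper_width: 0.0
```

Emit:
{"op": "apply_moves", "data": {"moves": [0,0.04,0,0,0,0,1,0,0.06,0,0,0,0,1,0,0.06,0,0,0,0,1]}}

```text
clock: 6.55
eef_pos: [0.5327, 0.1755, 0.1048]
tool_rot: [-3.137, -0.041, -0.001]
force: [-2.3, 37.2, -3.5]
gripper_width: -0.0
```

```bash
python3 - <<'E'
from h import *
s=ctrl.read_state();print(s["clock"],s["eef_pos"],s["force"])
f=ctrl.grab_frame("wrist"); cv2.imwrite("pics/w3.png",f["frame"])
E
```

```text
6.55 [0.53270117 0.17548287 0.10477536] [-2.33734183 37.23310858 -3.47389745]
```

View pics/w3.png

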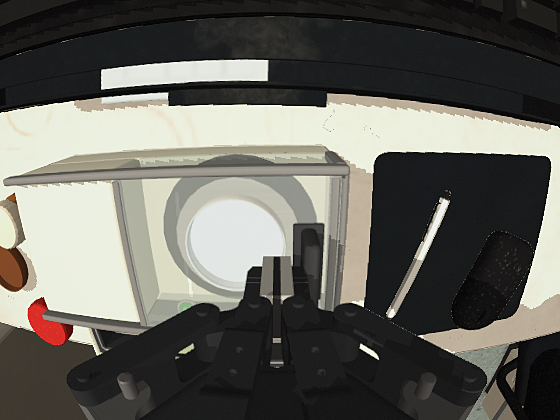

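A firm stop at 37 N, with the TCP where the shut roof should put it. In the picture the lug at (310,250) px is next to the right rail. I back off, rise and go over the tare well.

Emit:
{"op": "apply_moves", "data": {"moves": [0,-0.2,0,0,0,0,1,0,-0.2,-0.8,0,0,0,1,0,-0.2,-0.9,0,0,0,1,-1,-0.1,-0.9,0,0,0,1,-2,0,-0.9,0,0,0,1,-2,0,-0.9,0,0,0,1,-2,0,-0.9,0,0,0,1]}}

```text
clock: 7.48
eef_pos: [0.433, 0.1696, 0.1497]
tool_rot: [-3.141, -0.043, -0.001]
force: [1.3, -0.3, 0.5]
gripper_width: 0.0
```

```bash
python3 - <<'E'
from h import *
s=ctrl.read_state();print(s["clock"],s["eef_pos"],s["tool_rot"],s["force"],s["qpos"])
print(units((.4325,.1737,.075),.024))
f=ctrl.grab_frame("wrist"); cv2.imwrite("pics/w4.png",f["frame"])
g=ctrl.grab_frame("top")
h2=ctrl.grab_frame("scene")
for n,h in(("w",f),("top",g),("scene",h2)):
  for t in("roof_lug","tare_key_top","mode_key_top","balance"):
    print(n,t,[(np.round(d["xyz"],4).tolist(),round(d["conf"],2)) for d in ctrl.landmark_of(t,h)[:2]])
E
```

```text
7.475 [0.43297072 0.16962781 0.14966269] [-3.14127439e+00 -4.33044271e-02 -7.76535940e-04] [ 1.28049903 -0.26877658  0.49130575] [ 3.08291444e-01  3.40147692e-01  2.09295124e+00 -1.91680189e-04
  7.08014940e-01  1.85166385e+00]
([-0.01, -0.08, 1.49], [-0.0, -0.01, 0.04])
w roof_lug [([0.5349, 0.1614, 0.1128], 0.82)]
w tare_key_top [([0.4341, 0.1754, 0.0319], 0.75), ([0.4822, 0.0483, 0.0025], 0.29)]
w mode_key_top [([0.4346, 0.1756, 0.0306], 0.7), ([0.4287, 0.3057, 0.0322], 0.64)]
w balance [([0.4902, 0.2429, 0.0032], 0.76)]
top roof_lug [([0.5362, 0.161, 0.1169], 0.97)]
top tare_key_top []
top mode_key_top [([0.4331, 0.309, 0.0323], 0.62)]
top balance [([0.4886, 0.2358, -0.0015], 0.55)]
scene roof_lug [([0.5342, 0.1602, 0.1165], 0.64)]
scene tare_key_top []
scene mode_key_top [([0.4265, 0.3072, 0.0343], 0.57)]
scene balance [([0.4821, 0.2393, -0.0024], 0.66)]
```

View pics/w4.png

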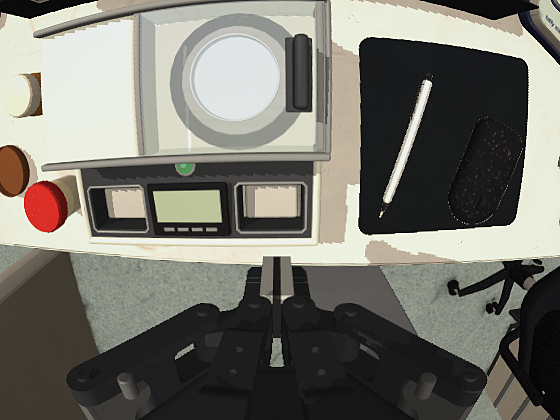

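```bash
python3 - <<'E'
import cv2
f=cv2.imread("pics/w4.png")[0:260,80:350]
cv2.imwrite("pics/w4c.png",cv2.resize(f,None,fx=2.3,fy=2.3,interpolation=cv2.INTER_CUBIC))
E
```

```text
(no output)
```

View pics/w4c.png

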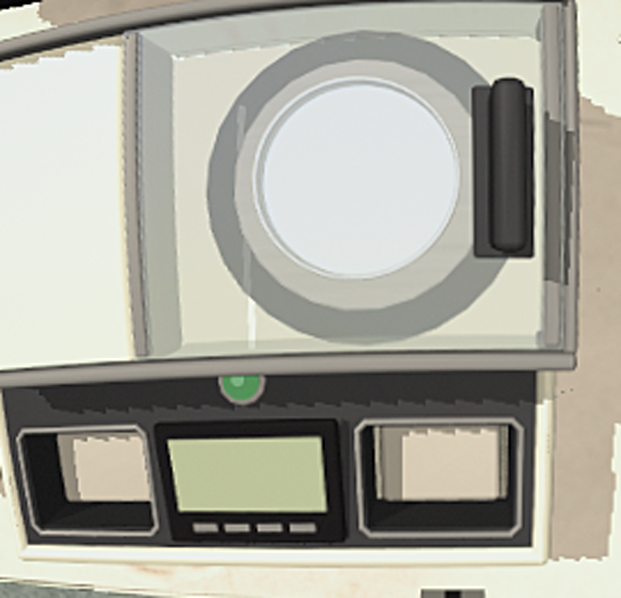

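```bash
python3 - <<'E'
from h import *
f=ctrl.grab_frame("wrist")
Rc=R.from_rotvec(np.ravel(f["rvec"])); C=-Rc.inv().apply(np.ravel(f["tvec"]))
def at(u,v,z):
    u=80+u/2.3; v=v/2.3
    a,b=(u-f["cx"])/f["fx"],(v-f["cy"])/f["fy"]; r=np.hypot(a,b)
    d=Rc.inv().apply([np.sin(r)*a/r,np.sin(r)*b/r,np.cos(r)]); return np.round(C+d*(z-C[2])/d[2],4)
for n,u,v,z in [("tare TL",360,422,.05),("TR",520,422,.05),("BR",521,535,.05),("BL",358,535,.05),("mode TL",18,428,.05),("TR",153,428,.05),("BR",158,532,.05),("BL",30,532,.05),
 ("lug back L",492,85,.1175),("lug back R",522,85,.1175),("lug front L",492,245,.1175),("lug front R",522,245,.1175),("foot FL",474,257,.096),("foot FR",533,257,.096),("rail corner R",577,360,.0975),("deck front R",548,560,.05)]: print(n,at(u,v,z))
E
```

```text
tare TL [0.4525 0.2004 0.05  ]
TR [0.4539 0.1468 0.05  ]
BR [0.413  0.1441 0.05  ]
BL [0.4114 0.2016 0.05  ]
mode TL [0.449  0.3331 0.05  ]
TR [0.4493 0.2751 0.05  ]
BR [0.4095 0.2773 0.05  ]
BL [0.4066 0.3348 0.05  ]
lug back L [0.5508 0.1631 0.1175]
lug back R [0.5511 0.1562 0.1175]
lug front L [0.5128 0.162  0.1175]
lug front R [0.5131 0.155  0.1175]
foot FL [0.5093 0.1654 0.096 ]
foot FR [0.5099 0.15   0.096 ]
rail corner R [0.4832 0.1372 0.0975]
deck front R [0.4035 0.1338 0.05  ]
```

The well's rim measures as centred on (0.4327, 0.1735), matching the networks. The lug is within about 1 mm of its shut position. I descend to just above the key.

Emit:
{"op": "apply_moves", "data": {"moves": [0,-0.08,0.6,0,0,0,1,0,-0.08,1.2,0,0,0,1,0,-0.08,1.6,0,0,0,1,0,-0.08,1.7,0,0,0,1,0,-0.08,1.7,0,0,0,1]}}

```text
clock: 8.9
eef_pos: [0.4326, 0.1736, 0.0648]
tool_rot: [3.141, 0.043, -0.0]
force: [-0.1, -0.8, 0.7]
gripper_width: 0.003
```

```bash
python3 - <<'E'
from h import *
s=ctrl.read_state();print(s["clock"],s["eef_pos"],s["tool_rot"],s["force"])
print(units((.4327,.1735,.035),.028))
f=ctrl.grab_frame("wrist"); cv2.imwrite("pics/w5.png",cv2.resize(f["frame"][130:340,150:400],None,fx=2.3,fy=2.3))
E
```

```text
8.9 [0.43257182 0.17362649 0.06479917] [ 3.14124162e+00  4.30736555e-02 -3.37497029e-04] [-0.10169645 -0.77685946  0.72526437]
([0.0, 0.0, 0.6], [0.0, 0.0, -0.01])
```

View pics/w5.png

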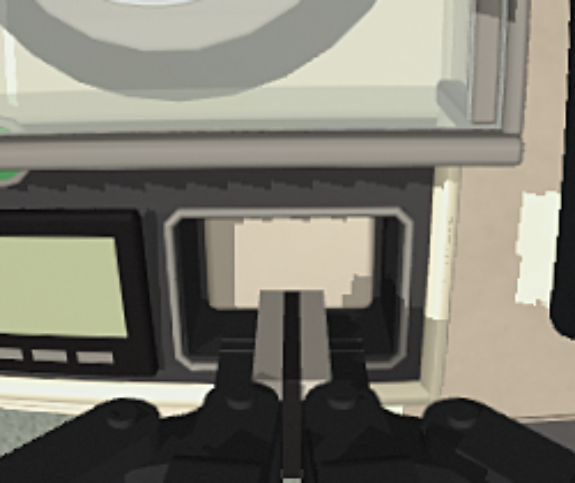

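The fingertips at about (290,310) px of the crop are centred over the tare well. I go in and start pressing.

Emit:
{"op": "apply_moves", "data": {"moves": [0,0,0.25,0,0,0,1,0,0,0.45,0,0,0,1,0,0,0.58,0,0,0,1,0,0,0.64,0,0,0,1,0,0,0.68,0,0,0,1]}}

```text
clock: 9.57
eef_pos: [0.4323, 0.1735, 0.0304]
tool_rot: [3.141, 0.043, -0.001]
force: [-0.8, -0.6, 2.4]
gripper_width: 0.0
```

Emit:
{"op": "apply_moves", "data": {"moves": [0,0,0.04,0,0,0,1,0,0,0.07,0,0,0,1,0,0,0.08,0,0,0,1]}}

```text
clock: 9.95
eef_pos: [0.4323, 0.1736, 0.0275]
tool_rot: [-3.141, -0.043, -0.0]
force: [-7.7, -2.2, 37.1]
gripper_width: -0.002
```

Key at its bottom stop. I ease a little and hold for 1.25 s.

Emit:
{"op": "apply_moves", "data": {"moves": [0,0,-0.01,0,0,0,1,0,0,-0.01,0,0,0,1,0,0,-0.01,0,0,0,1,0,0,-0.01,0,0,0,1,0,0,-0.01,0,0,0,1,0,0,-0.01,0,0,0,1,0,0,-0.01,0,0,0,1,0,0,-0.01,0,0,0,1,0,0,-0.01,0,0,0,1,0,0,-0.01,0,0,0,1,0,0,-0.01,0,0,0,1]}}

```text
clock: 11.32
eef_pos: [0.4323, 0.1736, 0.0278]
tool_rot: [-3.141, -0.043, -0.0]
force: [-5.2, -1.9, 19.9]
gripper_width: -0.001
```

Emit:
{"op": "apply_moves", "data": {"moves": [0,0,-0.2,0,0,0,1,0,0,-0.6,0,0,0,1,0,0,-1.5,0,0,0,1,0,0,-2.5,0,0,0,1,0,0,-3,0,0,0,1,0,0,-3,0,0,0,1,0,0,-3,0,0,0,1]}}

```text
clock: 12.2
eef_pos: [0.4323, 0.1736, 0.1767]
tool_rot: [3.141, 0.043, -0.0]
force: [-0.5, -0.7, 0.1]
gripper_width: 0.002
```

```bash
python3 - <<'E'
from h import *
s=ctrl.read_state();print(s["clock"],s["eef_pos"],s["force"])
f=ctrl.grab_frame("wrist"); cv2.imwrite("pics/w6.png",f["frame"])
for t in("tare_key_top","roof_lug"): print(t,[(np.round(d["xyz"],4).tolist(),round(d["conf"],2)) for d in ctrl.landmark_of(t,f)[:2]])
E
```

```text
12.2 [0.432287   0.1735506  0.17674838] [-0.47907797 -0.7126774   0.14518564]
tare_key_top [([0.4368, 0.1728, 0.0348], 0.62)]
roof_lug [([0.5341, 0.1577, 0.1143], 0.69)]
```

View pics/w6.png

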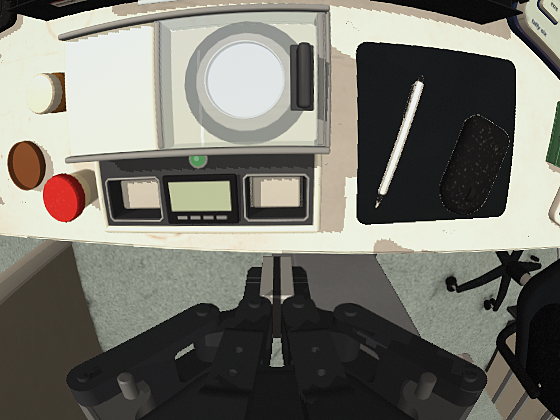

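The roof is shut, with its lug at (302,77) px beside the right rail. The tare key at (275,190) px is up, and the dish, cup, pot, pen and mouse are undisturbed. I hand in.

```bash
python3 -c "
from station import ctrl
print(ctrl.close_job())"
```

```text
the job is handed in; nothing more can be done
None
```

I shut the draught-shield roof and then pressed and released the tare key, in that order, and handed the job in at about 12.2 s.

- **Roof:** I pushed the lug right with the shut fingers until it met a firm stop at 37 N. My pixel measurement put the lug within about 1.5 mm of its shut position; the network's readings were up to about 4 mm off, which is within their stated accuracy.
- **Tare key:** The fingertips went into the right-hand well and met the bottom stop with the TCP at z 27.5–27.8 mm, against 28 mm expected. The force peaked at 37 N, and I eased it to 20 N while holding the key down for about 1.4 s.
- **Final state:** The arm finished clear of everything, with the TCP 177 mm above the desk and the force near zero. The last wrist picture showed the roof shut, the tare key up, and the dish, pan, left-hand key, cup, pot, pen and mouse looking undisturbed.

No check failed. There was a sideways force of about 5–8 N while the key was at its stop, probably from pressing against the stop.

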